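Load the egg warmer

ROBOT

A 7-joint arm with a two-finger parallel gripper is mounted at the origin on the work surface. World frame = base frame: x ahead of the robot, y to its left, z up, the work surface at z = 0. Lengths are in m, angles in degrees, forces in N, time in s.
With the tool pointing down it reaches from about 0.35 to 0.775 m from the base axis. Payload 3.1 kg.
Tool frame: the origin (TCP) lies on the centre line of the jaws, within the pads' length; the fingertips stand 17 mm ahead of it and the grasp point (between the pads) lies 2 mm behind it (robot.tip_reach is the distance from the TCP to the fingertips, in m); z points along the fingers, y is the line along which they close (so a half turn about z gives the same grasp; the last joint's range is limited). The gripper opens to 85 mm and grips with 20 to 120 N. Pads are 22 mm wide; open, the fingers measure 114 mm over their backs; the gripper's body (76 mm by 85 mm) begins 54 mm behind the grasp point. The pads swing forward as they close: fully open they stand 13 mm farther back than shut.
Start: joints at [-67.535, 17.813, 0.802, 86.603, -0.252, 75.585, -1.558], TCP at [0.231, 0.499, 0.248] pointing down, gripper open.
Joint ranges: [-154.91, 154.91], [-16.99, 109.72], [-72.82, 74.43], [7.12, 147.25], [-82.49, 262.49], [11.32, 116.49], [-174.64, 174.64]. Speed limits (degrees/s): [159.86, 159.86, 180, 180, 180, 180, 180].

INTERFACE

Orientations are given as [roll, pitch, yaw] about the fixed x, y, z axes, in that order (R = Rz(yaw) Ry(pitch) Rx(roll)).
In Python, from station import robot, fingers, vision, workorder, recognise gives the robot as it stands. Calls block until the motion is done:
- robot.move_to(position, orientation): joint-space move of the TCP to a pose.
- robot.line_to(position, orientation=None, velocity=0.15, f_stop=None): straight line of the TCP; orientation=None keeps the orientation; velocity is the mean speed in m/s. With f_stop (N) it stops when the force on the tool has changed by that much, and returns True; else False.
- robot.move_j(angles): joint-space move.
- fingers.gripper_to(opening, force=None): opening from 0.0 (shut) to 1.0 (fully open); force is the grip in N (None keeps the last); returns when the fingers have stopped.
- robot.pause(seconds).
- robot.inverse_kinematics(position, orientation): joint angles nearest the present ones, or None.
- vision.grab_frame(name): name is "side" or "top"; returns the picture (400x640x3 uint8, red, green, blue); there is no depth.
- vision.calibration(name): a dict with "mtx" (3x3 intrinsics, pixels), "k1" (the pictures are not rectified: a ray, as slopes to the right and down, at radius r is drawn at 1 + k1 r^2 times it, then the intrinsics apply), "extrinsics" (4x4, takes a point from world to camera coordinates). Camera axes: x right, y up, looking along -z (the intrinsics and any distortion apply to the point x, -y, -z); pixel columns grow to the right and rows downward; lengths in m; the calibration is good to about 2 mm. A picture is of the moment at which its call begins. calibration takes no time and is no camera call.
A pose or a line that the arm cannot do raises robot.PlanningError and nothing moves.
- workorder.close_job(): hands the job in; it is judged then, once.
Trained networks look in the newest picture that a camera, given by its name, has taken for a name from the list of things; names that differ only in an ending like _2 or _b are one class to them, and where a whole thing is asked for, a point or a joint stands for the part that bears it (a point fixed in the world has none). Each returns a list of dicts, best first, with "p" (0 to 1); they miss things now and then, are a little off and sometimes report something else, mostly with a low value. They report only what shows in the picture. A call takes as long as a camera call.
- recognise(label, camera): "rect" ([centre column, centre row, width, height] in pixels, round what is visible of it).
Readings, each from a call of its own:
- robot.current_time_s(): time.
- robot.current_joint_positions(): joint angles.
- robot.current_dq(): joint speeds.
- robot.current_joint_torque(): joint torques, N m.
- robot.current_tool_pos(): TCP position.
- robot.current_eef_rot(): TCP orientation.
- robot.current_contact_force(): force on the tool from outside, world axes, zero at the start.
- robot.current_torque(): the same for the moment, N m.
- robot.current_finger_gap(): opening from 0.0 (shut) to 1.0 (fully open).
- robot.current_gripper_force(): force on a finger pad.
Only numpy, scipy, OpenCV 4.12 (cv2) and the standard library are available. Lean on these libraries where they do the work, as an engineer would, in place of code of your own. Each camera call takes 0.05 s, during which the arm holds its last target. There are 200 camera calls.

TASK

Get the eggs into the egg warmer: pull its carriage right out, bring the blue egg plate over it until the hole sits over the brass pin and let it drop flat on the carriage, square with it. Then set every egg from the wooden board into a cup of the plate, one to a cup, slide the carriage fully in with the eggs still in their cups, and turn the clamp knob clockwise to its stop to lock it. Leave the other things on the worktop where they are.

Things in the scene. Friction and masses are not known exactly. Their poses are not given: they have to be found in the camera images.
- warmer: Countertop egg warmer: a low white box 220 deep (x), 290 wide (y), 100 mm high with red trim, open at its front. Fixed. Origin: centre of its underside; its x axis points from the open front to the back; the front lies at x = -110 mm.
- carriage (a joint): Travel in m of the warmer's steel carriage: 0 = fully in, 0.200 = fully out (towards -x of the warmer, which is roughly towards the robot). It stays where it is left; sliding takes about 3 to 5 N. Its floor is 176 (x) by 250 mm (y), top 18 mm above the worktop, with a 14 mm high lip along the front only.
- pull_tab (a point): Point on the carriage's black upright pull tab: 30 mm along the warmer's x, 14 mm thick along its y. The tab's top is 70 mm above the worktop; this point lies 14 mm below it, 48 mm in front of the carriage floor's front edge. Pinch it across its thickness from above.
- pin_foot (a point): Foot of the upright brass pin at the middle of the carriage floor (18 mm above the worktop): diameter 18, height 22 mm, tapered tip. Moves with the carriage. It cannot be seen while the carriage is in.
- plate: Loose blue egg plate, 168 (x) by 232 (y) by 10 mm, about 0.4 kg. Origin: centre of its underside, in the middle of the 24 mm pin hole that goes right through; z up. A steel arch 50 mm long in y spans the hole (its bar 26 to 32 mm above the underside), with a black knob on top. With the plate home, its underside rests flat on the carriage floor. Either way round will do. The knob is 18 by 18 mm, straight above the hole, and reaches from 30 to 60 mm above the underside.
- cup0 (a point): Centre of round cup 0 at the plate's upper face: a 40 mm through hole at plate x = -50, y = -80 mm. A seated egg lies on its side with its origin about 17 mm above this point.
- cup1 (a point): Centre of round cup 1 at the plate's upper face: a 40 mm through hole at plate x = -50, y = 0 mm. A seated egg lies on its side with its origin about 17 mm above this point.
- cup2 (a point): Centre of round cup 2 at the plate's upper face: a 40 mm through hole at plate x = -50, y = 80 mm. A seated egg lies on its side with its origin about 17 mm above this point.
- cup3 (a point): Centre of round cup 3 at the plate's upper face: a 40 mm through hole at plate x = +50, y = -80 mm. A seated egg lies on its side with its origin about 17 mm above this point.
- cup4 (a point): Centre of round cup 4 at the plate's upper face: a 40 mm through hole at plate x = +50, y = 0 mm. A seated egg lies on its side with its origin about 17 mm above this point.
- cup5 (a point): Centre of round cup 5 at the plate's upper face: a 40 mm through hole at plate x = +50, y = 80 mm. A seated egg lies on its side with its origin about 17 mm above this point.
- egg1: Brown egg (hard, 65 g), lying on its side, 46 mm thick, 64 mm long along its x axis, turned about that axis in any way as it rolls. Origin on the long axis, near the thickest part: 29 mm to the blunt end (-x), 35 mm to the pointed end (+x). Only three to five of the five eggs are there in a given run. The eggs start on a fixed wooden board, 260 by 240 mm, its floor 8 mm and its 10 mm wide lip 20 mm above the worktop.
- egg2: Brown egg (hard, 65 g), lying on its side, 46 mm thick, 64 mm long along its x axis, turned about that axis in any way as it rolls. Origin on the long axis, near the thickest part: 29 mm to the blunt end (-x), 35 mm to the pointed end (+x). Only three to five of the five eggs are there in a given run.
- egg3: Brown egg (hard, 65 g), lying on its side, 46 mm thick, 64 mm long along its x axis, turned about that axis in any way as it rolls. Origin on the long axis, near the thickest part: 29 mm to the blunt end (-x), 35 mm to the pointed end (+x). Only three to five of the five eggs are there in a given run.
- egg4: Brown egg (hard, 65 g), lying on its side, 46 mm thick, 64 mm long along its x axis, turned about that axis in any way as it rolls. Origin on the long axis, near the thickest part: 29 mm to the blunt end (-x), 35 mm to the pointed end (+x). Only three to five of the five eggs are there in a given run.
- egg5: Brown egg (hard, 65 g), lying on its side, 46 mm thick, 64 mm long along its x axis, turned about that axis in any way as it rolls. Origin on the long axis, near the thickest part: 29 mm to the blunt end (-x), 35 mm to the pointed end (+x). Only three to five of the five eggs are there in a given run.
- clamp (a joint): Angle in rad of the carriage clamp knob on top of the warmer: 0 = free, 1.571 = locked, at a stop; it grows as the knob is turned clockwise seen from above and stays where it is left (under 0.1 N m). It is a sign of the lock only: it does not change how the carriage slides. Its axis stands at x = -80, y = 0 mm of the warmer; the black bar grip is 42 mm long, 14 mm thick and reaches from 112 to 144 mm above the worktop. At 0 rad the bar lies along the warmer's x axis.
- mug: White mug, 80 mm across, 90 tall. Bystander; origin at the underside.
- sugar_jar: Glass jar with a steel lid, 76 mm across, 85 tall. Bystander; origin at the underside.
- pod1: Brown coffee pod, 50 mm across, 28 tall. Bystander; origin at the underside.
- pod2: Brown coffee pod, as pod1. Bystander; origin at the underside.
- pod3: Brown coffee pod, as pod1. Bystander; origin at the underside.
- salt: Dark wooden salt mill, 44 mm across, 90 tall. Bystander; origin at the underside.

How it is judged (in metres and radians):
On the way, in this order (a step that is already met when the one before it is completed fails the run):
1. the carriage is pulled right out (value of joint carriage above 0.185 m), for 0.2 s.
2. the plate lies flat on the carriage with its hole over the pin (horizontal distance between plate and pin_foot below 0.007 m and z of plate in the frame of pin_foot between -0.004 and 0.004 m and angle between the x axis of plate and the x axis of warmer, either way round below 0.21 rad), for 0.2 s.
3. every egg lies in a cup of the plate (all of step 2 and ((horizontal distance between egg1 and cup0 below 0.012 m and z of egg1 in the frame of plate between 0.018 and 0.031 m) or (horizontal distance between egg1 and cup1 below 0.012 m and z of egg1 in the frame of plate between 0.018 and 0.031 m) or (horizontal distance between egg1 and cup2 below 0.012 m and z of egg1 in the frame of plate between 0.018 and 0.031 m) or (horizontal distance between egg1 and cup3 below 0.012 m and z of egg1 in the frame of plate between 0.018 and 0.031 m) or (horizontal distance between egg1 and cup4 below 0.012 m and z of egg1 in the frame of plate between 0.018 and 0.031 m) or (horizontal distance between egg1 and cup5 below 0.012 m and z of egg1 in the frame of plate between 0.018 and 0.031 m)) and ((horizontal distance between egg2 and cup0 below 0.012 m and z of egg2 in the frame of plate between 0.018 and 0.031 m) or (horizontal distance between egg2 and cup1 below 0.012 m and z of egg2 in the frame of plate between 0.018 and 0.031 m) or (horizontal distance between egg2 and cup2 below 0.012 m and z of egg2 in the frame of plate between 0.018 and 0.031 m) or (horizontal distance between egg2 and cup3 below 0.012 m and z of egg2 in the frame of plate between 0.018 and 0.031 m) or (horizontal distance between egg2 and cup4 below 0.012 m and z of egg2 in the frame of plate between 0.018 and 0.031 m) or (horizontal distance between egg2 and cup5 below 0.012 m and z of egg2 in the frame of plate between 0.018 and 0.031 m)) and ((horizontal distance between egg3 and cup0 below 0.012 m and z of egg3 in the frame of plate between 0.018 and 0.031 m) or (horizontal distance between egg3 and cup1 below 0.012 m and z of egg3 in the frame of plate between 0.018 and 0.031 m) or (horizontal distance between egg3 and cup2 below 0.012 m and z of egg3 in the frame of plate between 0.018 and 0.031 m) or (horizontal distance between egg3 and cup3 below 0.012 m and z of egg3 in the frame of plate between 0.018 and 0.031 m) or (horizontal distance between egg3 and cup4 below 0.012 m and z of egg3 in the frame of plate between 0.018 and 0.031 m) or (horizontal distance between egg3 and cup5 below 0.012 m and z of egg3 in the frame of plate between 0.018 and 0.031 m)) and ((horizontal distance between egg4 and cup0 below 0.012 m and z of egg4 in the frame of plate between 0.018 and 0.031 m) or (horizontal distance between egg4 and cup1 below 0.012 m and z of egg4 in the frame of plate between 0.018 and 0.031 m) or (horizontal distance between egg4 and cup2 below 0.012 m and z of egg4 in the frame of plate between 0.018 and 0.031 m) or (horizontal distance between egg4 and cup3 below 0.012 m and z of egg4 in the frame of plate between 0.018 and 0.031 m) or (horizontal distance between egg4 and cup4 below 0.012 m and z of egg4 in the frame of plate between 0.018 and 0.031 m) or (horizontal distance between egg4 and cup5 below 0.012 m and z of egg4 in the frame of plate between 0.018 and 0.031 m)) and ((horizontal distance between egg5 and cup0 below 0.012 m and z of egg5 in the frame of plate between 0.018 and 0.031 m) or (horizontal distance between egg5 and cup1 below 0.012 m and z of egg5 in the frame of plate between 0.018 and 0.031 m) or (horizontal distance between egg5 and cup2 below 0.012 m and z of egg5 in the frame of plate between 0.018 and 0.031 m) or (horizontal distance between egg5 and cup3 below 0.012 m and z of egg5 in the frame of plate between 0.018 and 0.031 m) or (horizontal distance between egg5 and cup4 below 0.012 m and z of egg5 in the frame of plate between 0.018 and 0.031 m) or (horizontal distance between egg5 and cup5 below 0.012 m and z of egg5 in the frame of plate between 0.018 and 0.031 m))), for 0.2 s.
4. the carriage is fully in (value of joint carriage below 0.01 m), for 0.2 s.
5. the clamp knob is turned to its stop (value of joint clamp above 1.35 rad), for 0.2 s.
At the end, for the whole second after the job is handed in: Plate flat on the carriage floor (4 mm), hole over the pin (7 mm), square with the warmer (0.21 rad); every egg at rest in a cup (12 mm from its centre, egg middle 18 to 31 mm above the plate's underside); carriage within 10 mm of fully in; clamp over 1.35 rad (all of step 3 and value of joint carriage below 0.01 m and value of joint clamp above 1.35 rad and linear speed of each of egg1, egg2, egg3, egg4, egg5 below 0.03 m/s); the robot touches nothing.
It fails at once if a bystander is moved more than 60 mm (distance of any of mug, sugar_jar, pod1, pod2, pod3, salt from where it was at the start of the episode above 0.06 m).
Of egg1, egg2, egg3, egg4, egg5 only 3 to 5 are there at a start; the rules pass over those that are not, and their reading is None.
At some moment in a run one of egg1, egg2, egg3, egg4, egg5, plate may be knocked a few centimetres aside while the robot is not near it.
Once in a run the grip may slacken for a moment while it holds something.
It also fails if it takes over 210 s, if anything falls off the work surface, if the arm or the gripper's body presses on something with over 40 N, if the wrist force passes 120 N, or if a joint passes its speed limit or range.

## Working session

There is one attempt and no reset: what is moved stays moved. The work goes in short steps, each a Python script; the robot and the scene stay as the last script left them, time stands still between calls to the robot, and variables do not carry over. Pictures are saved under pics/ and viewed, at most 14 in all, crops included, and the job is handed in when it is done.

```bash
ls; mkdir -p pics; cat > h.py <<'E'
import numpy as np, cv2
from station import robot, fingers, vision, workorder, recognise
def cal(n):
    c=vision.calibration(n); return np.array(c["mtx"]),c["k1"],np.array(c["extrinsics"])
def proj(n,p):
    K,k,E=cal(n); q=E[:3,:3]@np.array(p,float)+E[:3,3]; s=np.array([q[0],-q[1]])/-q[2]
    s=s*(1+k*(s@s)); return (K@[s[0],s[1],1])[:2]
def unproj(n,uv,z):
    K,k,E=cal(n); d=(np.linalg.inv(K)@[uv[0],uv[1],1])[:2]; s=d.copy()
    for _ in range(30): s=d/(1+k*(s@s))
    r=E[:3,:3].T@np.array([s[0],-s[1],-1.]); o=-E[:3,:3].T@E[:3,3]
    return o+r*(z-o[2])/r[2]
def save(n,f):
    im=vision.grab_frame(n); cv2.imwrite('pics/'+f+'.png',im[:,:,::-1]); return im
E
python3 - <<'E'
from h import *
for n in ('top','side'):
    save(n,n+'0'); K,k,E=cal(n); print(n,K.round(1).tolist(),k,'cam',(-E[:3,:3].T@E[:3,3]).round(3))
    for l in ['warmer','pull_tab','plate','egg1','clamp','mug','sugar_jar','pod1','salt']:
        for r in recognise(l,n): print(l,np.round(r['rect']).tolist(),round(r['p'],2))
print(robot.current_time_s(), robot.current_eef_rot())
E
```

```text
pics
top [[462.5, 0.0, 325.6], [0.0, 462.5, 195.3], [0.0, 0.0, 1.0]] -0.028805366992209282 cam [0.356 0.006 1.273]
warmer [332.0, 174.0, 90.0, 34.0] 0.7
warmer [332.0, 135.0, 114.0, 114.0] 0.66
pull_tab [332.0, 177.0, 88.0, 35.0] 0.94
plate [449.0, 235.0, 88.0, 72.0] 0.85
plate [332.0, 176.0, 92.0, 35.0] 0.29
egg1 [215.0, 207.0, 24.0, 18.0] 0.81
egg1 [216.0, 262.0, 21.0, 22.0] 0.8
egg1 [170.0, 219.0, 21.0, 21.0] 0.7
egg1 [174.0, 271.0, 23.0, 21.0] 0.61
egg1 [201.0, 146.0, 39.0, 46.0] 0.4
clamp [332.0, 145.0, 16.0, 18.0] 0.46
mug [200.0, 148.0, 34.0, 43.0] 0.9
mug [451.0, 235.0, 93.0, 71.0] 0.26
sugar_jar [444.0, 161.0, 34.0, 37.0] 0.76
pod1 [234.0, 177.0, 15.0, 17.0] 0.72
pod1 [372.0, 280.0, 16.0, 19.0] 0.69
pod1 [269.0, 283.0, 20.0, 21.0] 0.58
salt [408.0, 172.0, 24.0, 22.0] 0.7
side [[364.1, 0.0, 318.1], [0.0, 364.1, 199.8], [0.0, 0.0, 1.0]] -0.05183538621446926 cam [0.236 0.701 0.933]
warmer [261.0, 181.0, 104.0, 90.0] 0.94
warmer [216.0, 266.0, 36.0, 40.0] 0.53
pull_tab [290.0, 196.0, 39.0, 56.0] 0.68
pull_tab [378.0, 159.0, 64.0, 49.0] 0.32
plate [375.0, 158.0, 62.0, 45.0] 0.67
egg1 [311.0, 338.0, 20.0, 27.0] 0.86
egg1 [271.0, 280.0, 18.0, 20.0] 0.61
egg1 [324.0, 298.0, 23.0, 26.0] 0.53
egg1 [260.0, 320.0, 23.0, 23.0] 0.53
clamp [377.0, 158.0, 64.0, 50.0] 0.66
clamp [281.0, 166.0, 19.0, 14.0] 0.54
mug [216.0, 265.0, 41.0, 38.0] 0.85
sugar_jar [327.0, 136.0, 22.0, 26.0] 0.7
pod1 [387.0, 205.0, 14.0, 13.0] 0.67
pod1 [258.0, 256.0, 17.0, 17.0] 0.57
pod1 [355.0, 267.0, 6.0, 14.0] 0.47
salt [326.0, 154.0, 7.0, 30.0] 0.59
1.0 [1.79995661e+02 2.26193720e-03 1.55147740e+02]
```

```bash
python3 - <<'E'
import cv2
a=cv2.imread('pics/top0.png')[60:320,130:530]; cv2.imwrite('pics/top0c.png',cv2.resize(a,None,fx=2,fy=2,interpolation=cv2.INTER_CUBIC))
a=cv2.imread('pics/side0.png')[110:370,170:450]; cv2.imwrite('pics/side0c.png',cv2.resize(a,None,fx=2.2,fy=2.2,interpolation=cv2.INTER_CUBIC))
E
```

```text
(no output)
```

View pics/top0c.png

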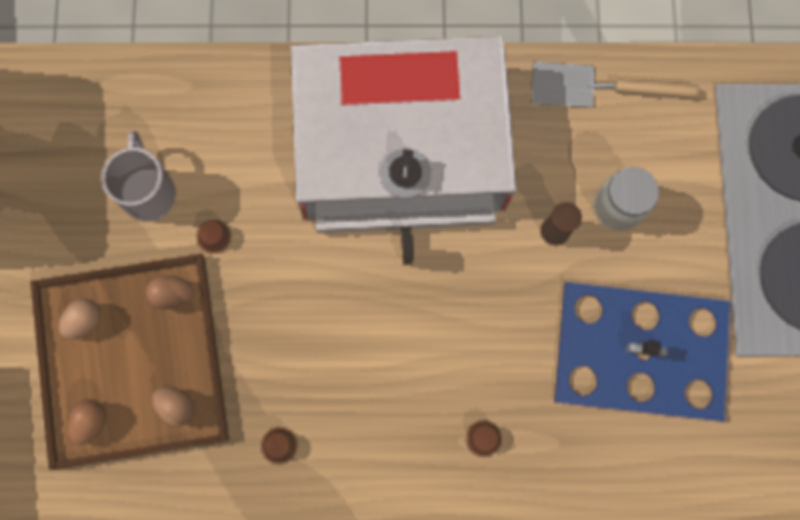

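View pics/side0c.png

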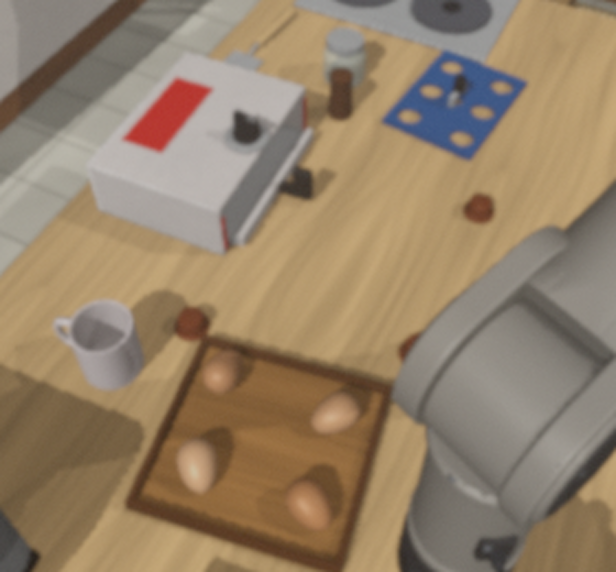

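Four eggs on the board at the left, the plate at the right (its knob at about pixel (455,233)), and the warmer in the middle with its tab at about (333,182). I'll turn these into positions.

```bash
python3 - <<'E'
from h import *
T=lambda x,y,z:unproj('top',(130+x/2,60+y/2),z)[:2]
def ang(a,b): d=b-a; return np.degrees(np.arctan2(d[1],d[0]))
c=[T(297,201,.1),T(514,190,.1),T(502,38,.1),T(292,45,.1)]
print('warmer',np.round(c,3).tolist(),np.mean(c,0).round(3)); print([round(ang(*p),1) for p in ((c[1],c[0]),(c[2],c[3]),(c[0],c[3]),(c[1],c[2]))])
print('sizes',[round(np.linalg.norm(c[i]-c[i-1]),3) for i in range(4)])
print('tab',T(407,229,.07),T(407,250,.07),'tab bottom front',T(408,264,.05)); print('clamp',T(406,170,.144))
p=[T(566,283,.01),T(730,301,.01),T(725,420,.01),T(555,402,.01)]
print('plate',np.round(p,3).tolist(),np.mean(p,0).round(3),[round(np.linalg.norm(p[i]-p[i-1]),3) for i in range(4)],[round(ang(*q),1) for q in ((p[1],p[0]),(p[2],p[3]),(p[3],p[0]),(p[2],p[1]))])
print('knob',T(652,347,.06))
for n,q in dict(pod_l=(279,445),pod_r=(484,438),pod_t=(213,236)).items(): print(n,T(*q,.028))
b=[T(33,283,.02),T(205,257,.02),T(228,438,.02),T(52,467,.02)]; print('board',np.round(b,3).tolist())
for q in [(215,207),(216,262),(170,219),(174,271)]: print('egg',unproj('top',q,.031)[:2].round(3))
E
```

```text
warmer [[0.678, 0.112], [0.692, -0.174], [0.907, -0.164], [0.897, 0.121]] [ 0.793 -0.026]
[np.float64(92.8), np.float64(92.0), np.float64(2.6), np.float64(2.5)]
sizes [np.float64(0.219), np.float64(0.286), np.float64(0.215), np.float64(0.286)]
tab [ 0.64668495 -0.03305556] [ 0.6179504  -0.03277154] tab bottom front [ 0.60296066 -0.03456991]
clamp [ 0.7059445  -0.03016693]
plate [[0.583, -0.256], [0.557, -0.485], [0.393, -0.466], [0.419, -0.234]] [ 0.488 -0.36 ] [np.float64(0.166), np.float64(0.23), np.float64(0.165), np.float64(0.233)] [np.float64(83.4), np.float64(83.5), np.float64(-7.6), np.float64(-6.7)]
knob [ 0.48764262 -0.35618021]
pod_l [0.36383431 0.1378402 ]
pod_r [ 0.37124313 -0.13393305]
pod_t [0.64787288 0.23338949]
board [[0.584, 0.481], [0.62, 0.245], [0.373, 0.207], [0.336, 0.439]]
egg [0.566 0.289]
egg [0.418 0.281]
egg [0.534 0.409]
egg [0.395 0.391]
```

```bash
cat >> h.py <<'E'
WY=2.4; u=np.array([np.cos(np.radians(WY)),np.sin(np.radians(WY))]); v=np.array([-u[1],u[0]])
def yawfix(p,y):
    a=np.degrees(np.arctan2(p[1],p[0]))+90
    return y+180*np.round((a-y)/180)
def down(p,y): return [180,0,float((yawfix(p,y)+180)%360-180)]
def above(xy,z,y): robot.move_to([xy[0],xy[1],z],down(xy,y))
def line(xy,z,**k): return robot.line_to([float(xy[0]),float(xy[1]),float(z)],**k)
def st(): print('t',round(robot.current_time_s(),1),'pos',np.round(robot.current_tool_pos(),4),'gap',round(robot.current_finger_gap(),3),'F',np.round(robot.current_contact_force(),1))
E
python3 - <<'E'
from h import *
tab=np.array([.632,-.033])
fingers.gripper_to(.6)
above(tab,.14,WY); st(); print(robot.current_joint_positions())
line(tab,.056); fingers.gripper_to(0,force=60); st()
print(line(tab-.203*u,.056,velocity=.08,f_stop=25)); st()
fingers.gripper_to(.6); q=tab-.2*u; line(q,.14); st()
above([.36,-.36],.25,80); save('top','top1'); st()
a=cv2.imread('pics/top1.png')[60:320,200:530]; cv2.imwrite('pics/top1c.png',cv2.resize(a,None,fx=2.4,fy=2.3,interpolation=cv2.INTER_CUBIC))
E
```

```text
t 3.8 pos [ 0.6322 -0.0309  0.14  ] gap 0.603 F [ 0.7 -0.3  0.1]
[-25.52779154  37.10337658  43.30357715  82.74418844 -26.12733468
  70.46861133 -66.7083263 ]
t 5.0 pos [ 0.6328 -0.0337  0.0574] gap 0.15 F [-0.7 -0.9  4.4]
True
t 7.1 pos [ 0.4457 -0.0425  0.0573] gap 0.153 F [ 1.4 -0.7 -0.6]
t 8.3 pos [ 0.4317 -0.0411  0.1395] gap 0.605 F [-0.8 -0.2  0.6]
t 10.1 pos [ 0.3605 -0.3592  0.2495] gap 0.599 F [-0.7  0.5 -0. ]
```

View pics/top1c.png

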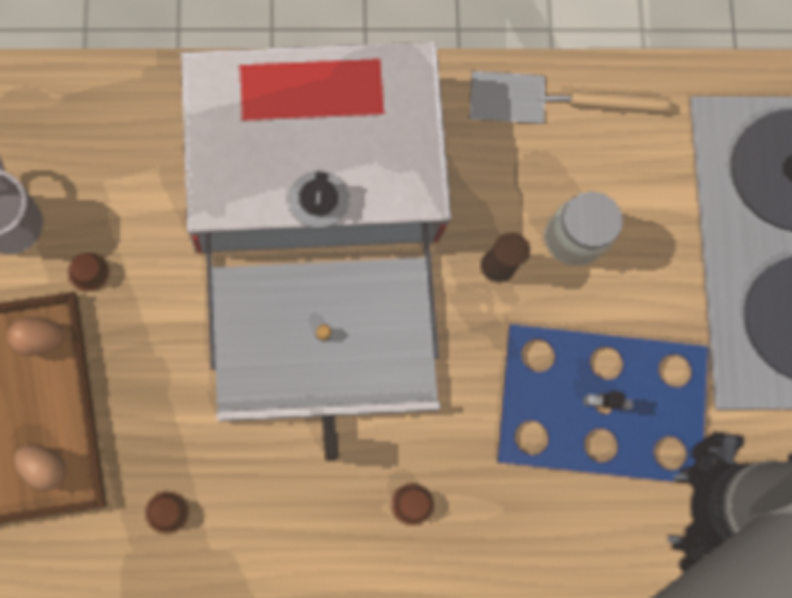

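```bash
python3 - <<'E'
from h import *
T=lambda x,y,z:unproj('top',(200+x/2.4,60+y/2.3),z)[:2]
w=np.array([.793,-.026])
def W(p): d=p-w; return np.round([d@u,d@v],4)
for n,q in dict(floorBL=(211,267,.018),floorBR=(427,257,.018),lipL=(217,417,.032),lipR=(439,408,.032),pin_tip=(323,329,.040),tabback=(330,420,.07),knob=(614,398,.06),wfl=(189,230,.1),wfr=(449,218,.1)).items():
    p=T(*q); print(n,p.round(4),W(p))
p=np.array([T(511,325,.01),T(709,348,.01),T(696,481,.01),T(498,462,.01)]); print(p.round(3).tolist(),p.mean(0))
im=cv2.imread('pics/top1.png'); hsv=cv2.cvtColor(im,cv2.COLOR_BGR2HSV)
m=cv2.inRange(hsv,(8,90,80),(30,255,255)); m[:, :320]=0; m[:,350:]=0; m[:190]=0; m[215:]=0
ys,xs=np.nonzero(m); print(xs.mean(),ys.mean(),xs.min(),xs.max(),ys.min(),ys.max())
print(recognise('pin_foot','top')[:2],recognise('pull_tab','top')[:1])
E
```

```text
floorBL [0.6551 0.0923] [-0.1328  0.124 ]
floorBR [ 0.6668 -0.1591] [-0.1317 -0.1277]
lipL [0.4722 0.0831] [-0.3159  0.1224]
lipR [ 0.4814 -0.1657] [-0.3172 -0.1265]
pin_tip [ 0.5745 -0.0362] [-0.2188 -0.001 ]
tabback [ 0.4646 -0.0417] [-0.3287 -0.0019]
knob [ 0.4889 -0.3558] [-0.3177 -0.3168]
wfl [0.679  0.1111] [-0.1081  0.1417]
wfr [ 0.6924 -0.1739] [-0.1067 -0.1436]
[[0.584, -0.256], [0.554, -0.486], [0.395, -0.459], [0.419, -0.234]] [ 0.48811406 -0.35848411]
334.5 204.0 332 337 201 207
[{'rect': [333.9, 211.1, 95.4, 92.2], 'p': 0.62}] [{'rect': [331.9, 212.6, 98.3, 106.4], 'p': 0.57}]
```

Lip measurements suggest only about 0.18–0.187 m of travel, which is uncertain against the 0.185 threshold. I'll re-grip the tab and pull to feel for the stop.

```bash
python3 - <<'E'
from h import *
tab=np.array([.439,-.0415])
above(tab,.11,WY); line(tab,.054); fingers.gripper_to(0,force=80); st()
p=robot.current_tool_pos()[:2]
print(line(p-.03*u,.055,velocity=.04,f_stop=30)); st()
fingers.gripper_to(.6); st(); line(robot.current_tool_pos()[:2],.14)
robot.move_to([.36,-.36,.25],down([.36,-.36],80)); im=save('top','top2'); st()
im=im[:,:,::-1].copy(); hsv=cv2.cvtColor(im,cv2.COLOR_BGR2HSV)
m=cv2.inRange(hsv,(8,90,80),(30,255,255)); m[:, :325]=0; m[:,345:]=0; m[:195]=0; m[213:]=0
ys,xs=np.nonzero(m); print(xs.mean(),ys.mean(),xs.min(),xs.max(),ys.min(),ys.max(),unproj('top',(xs.mean(),ys.mean()),.034))
E
```

```text
t 12.8 pos [ 0.44   -0.0427  0.0551] gap 0.152 F [ 0.7 -3.   5.8]
True
t 13.2 pos [ 0.44   -0.0428  0.0551] gap 0.154 F [ 2.  -1.1  0.2]
t 13.6 pos [ 0.4395 -0.0436  0.0548] gap 0.598 F [-0.4  1.3  0.8]
t 16.1 pos [ 0.3606 -0.359   0.2494] gap 0.599 F [-0.2 -0.5 -0.3]
334.48275862068965 203.89655172413794 332 337 201 207 [ 0.57316085 -0.03607839  0.034     ]
```

Firm stop, so the carriage is fully out, with the pin at about (0.575, -0.0365). Now the plate.

```bash
python3 - <<'E'
from h import *
k=np.array([.488,-.357]); PY=-6.8
fingers.gripper_to(.55); above(k,.12,PY+90); st()
print(line(k,.050,velocity=.1,f_stop=12)); st()
fingers.gripper_to(0,force=100); st()
p=robot.current_tool_pos()[:2]
line(p,.16,velocity=.12); st()
t=np.array([.575,-.0365])
robot.line_to([*t,.16],down(t,WY+90),velocity=.2); robot.pause(.3); st()
line(t,.105); st(); im=save('top','top3'); save('side','side3')
a=im[130:290,240:430,::-1]; b=cv2.imread('pics/side3.png')[110:270,220:410]
cv2.imwrite('pics/c3.png',cv2.resize(np.hstack([a,b]),None,fx=2.1,fy=2.1,interpolation=cv2.INTER_CUBIC))
E
```

```text
t 17.1 pos [ 0.487  -0.3584  0.121 ] gap 0.552 F [-0.5 -1.1  1.2]
False
t 17.9 pos [ 0.4883 -0.3575  0.0507] gap 0.55 F [0.5 0.8 1.1]
t 18.3 pos [ 0.4883 -0.3575  0.0511] gap 0.19 F [-1.2  0.2  5.1]
t 19.4 pos [ 0.4879 -0.3567  0.1588] gap 0.187 F [ 0.4  0.3 -4.3]
t 21.5 pos [ 0.5749 -0.0369  0.16  ] gap 0.185 F [-0.2  0.9 -5. ]
t 22.0 pos [ 0.5752 -0.0367  0.1052] gap 0.188 F [ 0.9 -0.5 -3.7]
```

View pics/c3.png

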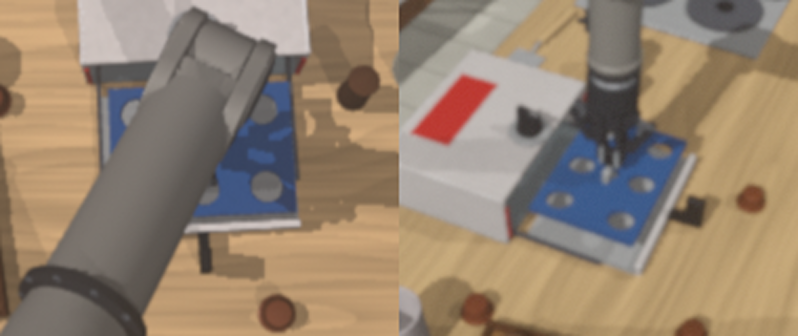

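```bash
python3 - <<'E'
from h import *
T=lambda x,y,z:unproj('top',(240+x/2.1,130+y/2.1),z)[:2]
a,b,c=T(108,87,.065),T(298,216,.065),T(290,84,.065)
print(a,b,c,(a+b)/2, np.linalg.norm(a-c),np.linalg.norm(b-c))
t=np.array([.575,-.0365])
line(t,.088,velocity=.05)
print(line(t,.066,velocity=.02,f_stop=6)); robot.pause(.2); st()
E
```

```text
[0.65676926 0.07975931] [ 0.48999715 -0.15883302] [ 0.65996432 -0.15359704] [ 0.5733832  -0.03953685] 0.2333782308877122 0.17004780112677645
True
t 23.7 pos [ 0.5749 -0.0364  0.069 ] gap 0.189 F [ 0.3 -1.   5.2]
```

Height 0.069 − 0.0511 = 0.018 m, so it has dropped home. I'll release it and look again, at the eggs too.

```bash
python3 - <<'E'
from h import *
fingers.gripper_to(.55); line(robot.current_tool_pos()[:2],.16); st()
robot.move_to([.36,-.36,.25],down([.36,-.36],80)); im=save('top','top4'); st()
bgr=im[:,:,::-1]
cv2.imwrite('pics/plate4.png',cv2.resize(bgr[150:270,270:400],None,fx=4,fy=4,interpolation=cv2.INTER_CUBIC))
cv2.imwrite('pics/eggs4.png',cv2.resize(bgr[180:300,140:250],None,fx=5,fy=5,interpolation=cv2.INTER_CUBIC))
cv2.imwrite('pics/c4.png',np.hstack([cv2.resize(bgr[150:270,270:400],None,fx=3.2,fy=4,interpolation=cv2.INTER_CUBIC),cv2.resize(bgr[185:285,150:230],(384,480),interpolation=cv2.INTER_CUBIC)]))
E
```

```text
t 24.8 pos [ 0.5718 -0.0353  0.1592] gap 0.551 F [-0.5 -1.1 -0.2]
t 26.4 pos [ 0.3618 -0.3584  0.2494] gap 0.549 F [-0.7 -0.3 -0.9]
```

View pics/c4.png

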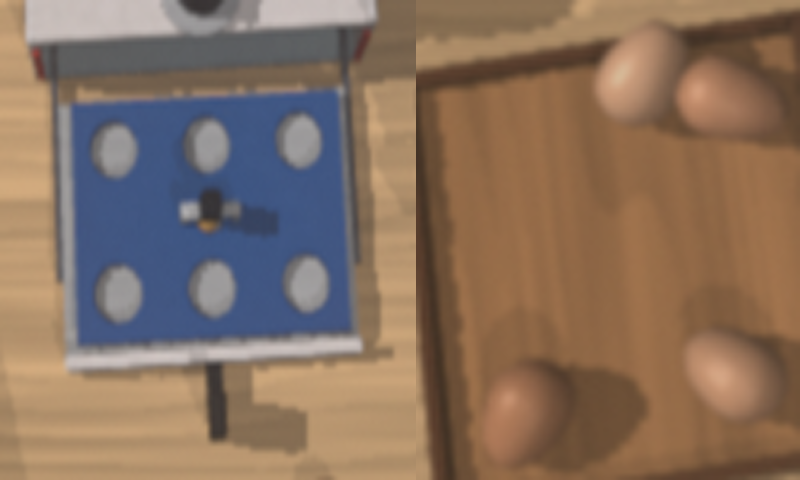

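The plate is home and square. One egg was knocked and now lies against another at the far lip (about pixels (197,201) and (215,205)). I'll pick the right-hand one of that pair first.

```bash
cat >> h.py <<'E'
PIN=np.array([.575,-.0365])
CUP=[PIN+a*u+b*v for a in(-.05,.05) for b in(-.08,0,.08)]
def E4(x,y): return unproj('top',(150+(x-416)/4.8,185+y/4.8),.031)[:2]
def pick(xy,ax,gz=.031):
    fingers.gripper_to(.85,force=45); above(xy,.13,ax)
    print('touch',line(xy,gz,velocity=.12,f_stop=12)); fingers.gripper_to(0,force=45); st()
    z=robot.current_tool_pos()[2]; line(robot.current_tool_pos()[:2],.15,velocity=.2); return z
def place(c,z):
    robot.move_to([*CUP[c],.15],down(CUP[c],WY)); st()
    if robot.current_finger_gap()<.3: print('LOST'); return False
    line(CUP[c],.075,velocity=.2); print('touch',line(CUP[c],z+.0145,velocity=.06,f_stop=6)); st()
    fingers.gripper_to(.75); line(CUP[c],.15,velocity=.2); return True
E
python3 - <<'E'
from h import *
e=E4(730,98); print(e,E4(643,75),E4(527,413),E4(733,374))
z=pick(e,73); place(3,z)
d=E4(733,374); z=pick(d,53); place(0,z); st()
robot.move_to([.36,-.36,.25],down([.36,-.36],80)); im=save('top','top5'); bgr=im[:,:,::-1]
cv2.imwrite('pics/c5.png',np.hstack([cv2.resize(bgr[150:270,270:400],None,fx=3.2,fy=4,interpolation=cv2.INTER_CUBIC),cv2.resize(bgr[185:285,150:230],(384,480),interpolation=cv2.INTER_CUBIC)])); st()
E
```

```text
[0.57084622 0.28788999] [0.58429955 0.33783996] [0.39477455 0.39347876] [0.41573185 0.28039314]
touch False
t 30.5 pos [0.5717 0.2883 0.0321] gap 0.512 F [ 0.2 -0.3  4.1]
t 32.8 pos [ 0.6291 -0.1116  0.1495] gap 0.51 F [-0.2  0.4 -1.5]
touch True
t 33.8 pos [ 0.6298 -0.1144  0.0486] gap 0.513 F [ 0.2 -0.3  4.6]
touch False
t 38.0 pos [0.4163 0.2808 0.032 ] gap 0.51 F [-1.5 -0.7  5.7]
t 40.3 pos [ 0.5287 -0.1165  0.1494] gap 0.512 F [ 0.8 -0.6 -0.5]
touch True
t 41.3 pos [ 0.5283 -0.1185  0.0482] gap 0.509 F [-1.4  0.3  5.2]
t 42.3 pos [ 0.5278 -0.118   0.1491] gap 0.751 F [-0.2  0.1 -0.5]
t 43.8 pos [ 0.3607 -0.3589  0.2492] gap 0.749 F [ 0.4 -0.9  0.5]
```

View pics/c5.png

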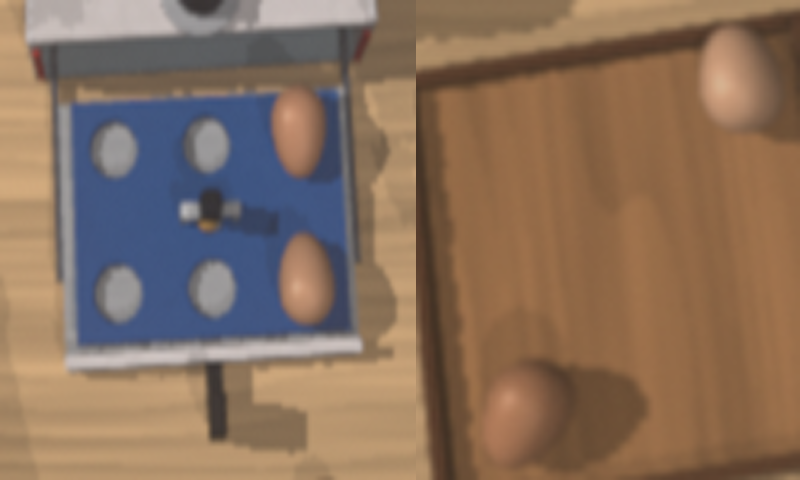

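Both eggs are seated. The loose egg has rolled to about pixel (217,201), with its long axis nearly along x. I'll take C into cup 2, then this one into cup 5.

```bash
python3 - <<'E'
from h import *
z=pick(E4(527,413),-19); place(2,z)
z=pick(E4(739,78),10,.035); print(E4(739,78)); place(5,z-.002); st()
robot.move_to([.36,-.36,.25],down([.36,-.36],80)); im=save('top','top6'); bgr=im[:,:,::-1]
cv2.imwrite('pics/c6.png',np.hstack([cv2.resize(bgr[150:270,270:400],None,fx=3.2,fy=4,interpolation=cv2.INTER_CUBIC),cv2.resize(bgr[185:285,150:230],(384,480),interpolation=cv2.INTER_CUBIC)])); st()
E
```

```text
touch False
t 48.1 pos [0.3954 0.3941 0.0322] gap 0.518 F [ 0.1 -0.1  5.6]
t 50.3 pos [0.5214 0.0431 0.1495] gap 0.512 F [ 0.2  0.9 -1.4]
touch True
t 51.3 pos [0.5227 0.0415 0.0483] gap 0.513 F [-0.4 -0.6  6.1]
touch False
t 54.8 pos [0.5831 0.2838 0.0364] gap 0.506 F [-1.1  1.3  5.6]
[0.58234728 0.28322269]
t 56.5 pos [0.6212 0.049  0.1493] gap 0.512 F [ 0.3  0.7 -0.7]
touch True
t 57.5 pos [0.6237 0.0457 0.0517] gap 0.506 F [2.1 0.3 0.4]
t 58.4 pos [0.6208 0.0456 0.1491] gap 0.753 F [-0.3 -0.2 -1.3]
t 60.3 pos [ 0.3614 -0.3588  0.2495] gap 0.749 F [ 0.2  0.  -0.4]
```

View pics/c6.png

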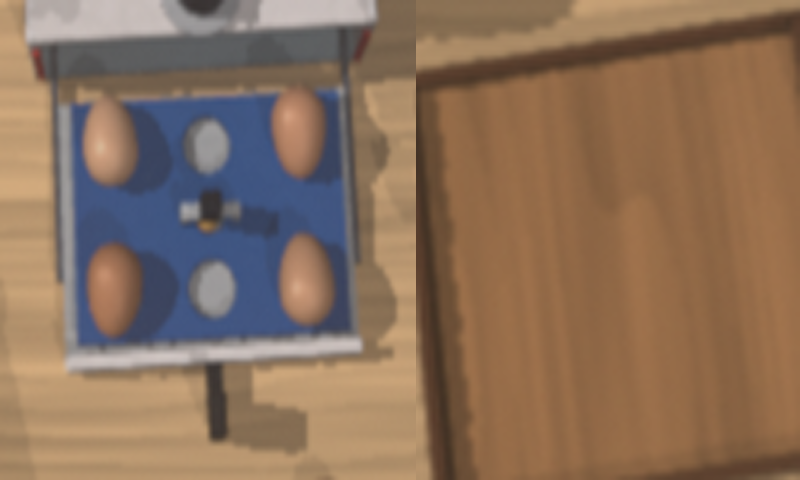

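All four eggs are in the corner cups and the board is empty. Now I'll push the carriage in gently.

```bash
python3 - <<'E'
from h import *
tab=np.array([.439,-.0425])
fingers.gripper_to(.6); above(tab,.11,WY); line(tab,.054); fingers.gripper_to(0,force=60); st()
p=robot.current_tool_pos()[:2]; z=robot.current_tool_pos()[2]
print(line(p+.17*u,z,velocity=.05,f_stop=22)); st()
q=robot.current_tool_pos()[:2]
print(line(p+.215*u,z,velocity=.025,f_stop=22)); st(); print('travel',(robot.current_tool_pos()[:2]-p)@u)
E
```

```text
t 63.2 pos [ 0.4399 -0.0428  0.0549] gap 0.157 F [-0.1 -0.3  6. ]
False
t 66.8 pos [ 0.6101 -0.0348  0.0551] gap 0.156 F [-2.2  2.7  5.2]
True
t 68.1 pos [ 0.6397 -0.0334  0.055 ] gap 0.156 F [-1.5  1.3  3.5]
travel 0.20000412115355418
```

```bash
python3 - <<'E'
from h import *
fingers.gripper_to(.6); line(robot.current_tool_pos()[:2],.2); 
robot.move_to([.36,-.36,.25],down([.36,-.36],80)); im=save('top','top7')
print([ (np.round(r['rect'],1).tolist(),r['p']) for r in recognise('clamp','top')])
bgr=im[:,:,::-1]; cv2.imwrite('pics/c7.png',cv2.resize(bgr[70:220,265:400],None,fx=4,fy=4,interpolation=cv2.INTER_CUBIC)); st()
E
```

```text
[([331.9, 145.4, 12.5, 20.7], 0.65)]
t 71.4 pos [ 0.3609 -0.3593  0.2497] gap 0.599 F [ 0.3  0.5 -1. ]
```

View pics/c7.png

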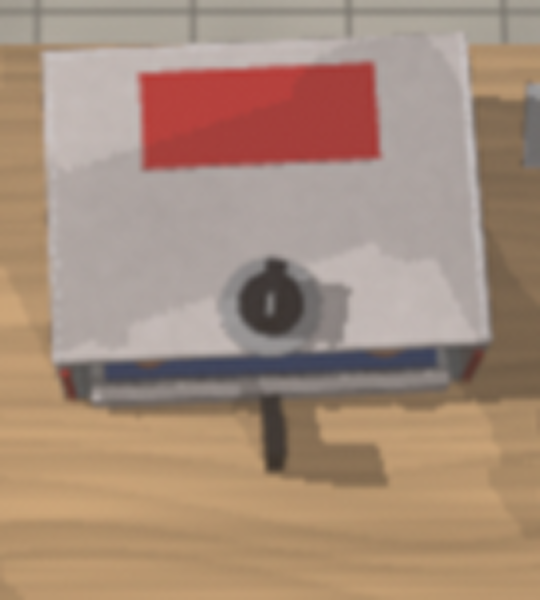

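The carriage is in, and the eggs show just inside. The clamp disc is centred near pixel (332.5, 146). Now I'll turn the clamp.

```bash
python3 - <<'E'
from h import *
c=unproj('top',(332.5,146.2),.108)[:2]; print(c)
c=np.array([.5*(c[0]+.713),-.0295]); print(c)
o=lambda a:[180,0,float((182.4-a+180)%360-180)]
fingers.gripper_to(.5); robot.move_to([*c,.2],o(0)); st()
print(line(c,.132,velocity=.08,f_stop=10)); fingers.gripper_to(0,force=30); st()
p=[float(x) for x in robot.current_tool_pos()]; p[:2]=c
for a in (30,60,92):
    robot.line_to(p,o(a),velocity=.05); st(); print(np.round(robot.current_torque(),2),np.round(robot.current_joint_positions()[6],1))
fingers.gripper_to(.6); line(c,.2); robot.move_to([.36,-.36,.25],down([.36,-.36],80)); st()
im=save('top','top8'); bgr=im[:,:,::-1]; cv2.imwrite('pics/c8.png',cv2.resize(bgr[70:220,265:400],None,fx=4,fy=4,interpolation=cv2.INTER_CUBIC)); st()
E
```

```text
[ 0.71380964 -0.02996608]
[ 0.71340482 -0.0295    ]
t 73.5 pos [ 0.7131 -0.0319  0.2006] gap 0.501 F [-0.2 -0.   0.6]
False
t 74.8 pos [ 0.714  -0.0299  0.133 ] gap 0.161 F [-0.3 -1.2  2.7]
t 75.5 pos [ 0.7139 -0.0296  0.133 ] gap 0.155 F [ 2.6 -0.1  0.1]
[-0.21 -0.52 -0.07] 74.9
t 76.2 pos [ 0.7141 -0.0295  0.1331] gap 0.158 F [ 4.9 -0.7 -2. ]
[-0.19 -0.9  -0.01] 47.7
t 76.9 pos [ 0.7143 -0.0292  0.1331] gap 0.16 F [ 5.2 -2.2 -2. ]
[-0.29 -1.12  0.97] 18.8
t 79.7 pos [ 0.3618 -0.3591  0.2498] gap 0.602 F [-0.3  1.7 -0.3]
t 79.7 pos [ 0.3617 -0.3591  0.2498] gap 0.602 F [-1.3 -0.5 -0.3]
```

View pics/c8.png

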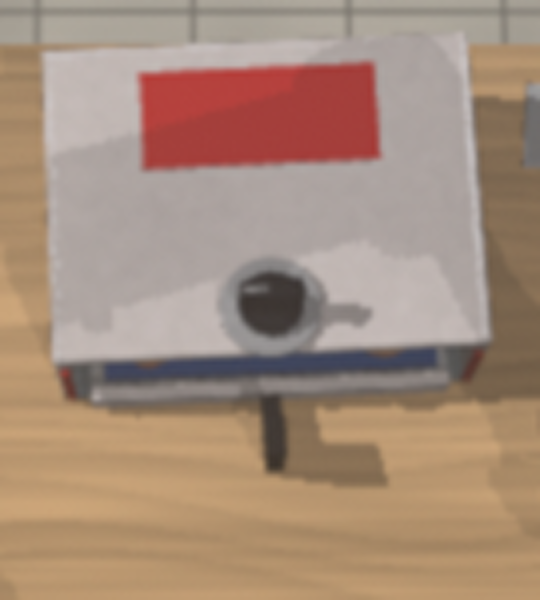

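The bar now lies across the warmer, and the torque reading at the end of the turn shows it reached the stop. The eggs and the tab are unchanged, so I'm handing in.

```bash
python3 -c "
from h import *
print(workorder.close_job())"
```

```text
the job is handed in; nothing more can be done
None
```

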